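# Find the tungsten-bottomed beam-catcher cup by weight and nest it on the stage

### The arm

A 6-joint arm with a two-finger parallel gripper is mounted at the origin on the work surface. World frame = base frame: x ahead of the robot, y to its left, z up, the work surface at z = 0. Lengths are in mm, angles in rad, forces in N, time in s.
With the tool pointing down it reaches from about 350 to 975 mm from the base axis. Payload 7.1 kg.
Tool frame: the origin (TCP) lies at the very end of the fingers, on their centre line; the grasp point (between the pads) lies 19 mm behind it; z points along the fingers, y is the direction in which the jaws open and shut (so a half turn about z gives the same grasp; the last joint's range is limited). The gripper opens to 88 mm and grips with 3 to 60 N. Pads are 20 mm wide; open, the fingers measure 115 mm over their backs; the gripper's body (75 mm by 178 mm) begins 61 mm behind the grasp point.
Start: joints at [1.092, 0.423, 1.63, -0, 1.089, -0.019], TCP at [277.323, 560.086, 222.675] pointing down, gripper open.
Joint ranges: [-3, 3], [-0.9, 2.11], [0.09, 2.58], [-1.31, 4.45], [0.11, 2.69], [-2.54, 2.54]. Speed limits (rad/s): [2.39, 2.39, 3.01, 3.14, 3.14, 3.14].

### API

Orientations are given as a rotation vector (axis times angle).
In Python, from workcell import * gives the robot as it stands.
- The arm moves only by the tool play_rows, never from a script. Its argument "plan" is text: rows parted by semicolons, each of 7 numbers parted by spaces: the finger opening in cm, from 0 to 8.78, then the shift along the tool's x, y, z in cm, then the turn, a rotation vector about the tool's x, y, z in degrees. A call has 1 to 20 rows; each row shifts and turns the commanded pose from where the row before left it, along the tool's axes as they then stand; what a row does not reach is not made up. A row lasts 1/8 s, in which the tool goes at most 62.5 mm and 10.7 degrees, less where a joint would pass 70% of its speed; a pose out of reach is approached as far as the arm can. A call is refused whole if a number of a shift passes 6.25 or a number of a turn 10.7, either way. A call with a gripper value outside its range is refused whole. The fingers move at their own pace and stop on an object; the grip force is fixed at half the most. Time passes only in rows, so rows that do not move let the fingers close. It gives the time, the measured TCP pose, the force and the opening at its end, in the units of the state.
- get_obs(): the state, without advancing time (a new reading comes with each control period).
- get_image(name): name is "scene" or "side" or "wrist"; returns a dict with "pixels" (400x640x3 uint8, red, green, blue), "range_z" (400x640 float32, mm along the optical axis (not along the pixel's ray), 0 where there is no reading), "fx", "fy", "cx", "cy" (pixels), "distortion" ([k1, k2, p1, p2, k3] as OpenCV has them; the pictures are not rectified), "eye" and "attitude" of the camera in the world. Camera axes: x right, y down, z forward; pixel columns grow to the right and rows downward; lengths in mm; the calibration is good to about 2 mm. A picture is of the moment at which its call begins.
- close_job(): hands the job in, once; it reports no verdict.
The state is a dict: "t": time; "qpos": joint angles; "qvel": joint speeds; "joint_torque": joint torques, N m; "ee_pos": TCP position; "orientation": TCP orientation; "ft_force": force on the tool from outside, world axes, zero at the start; "moment": the same for the moment, N m; "width": finger opening in mm.
Only numpy, scipy, OpenCV 4.12 (cv2) and the standard library are available. Lean on these libraries where they do the work, as an engineer would, in place of code of your own. Each camera call takes 0.05 s, during which the arm holds its last target. There are 200 camera calls.

### The job

One of the three look-alike aluminium cups on the bench has tungsten sealed in its base: find it by its weight, and nest it in the cup of the same shape that stands on the diffractometer's conical stage, lowering it gently (not dropping it) until it sits upright and fully home on that cup's floor. Leave the stage cup upright on its stage and the two light cups standing upright on the bench; tip nothing over and do not shove the other things about.

Things in the scene. Friction and masses are not known exactly. Their poses are not given: they have to be found in the camera images.
- cup_a: one of three look-alike aluminium cups standing mouth up on the bench, 75 mm high: round foot 40 mm across, widening to 56 mm at 48 mm height, then a straight collar 66 mm across from 50 to 75 mm height; wall 3 mm; inside floor 30 mm above the underside. Origin: centre of the underside, z up; yaw means nothing. To nest it, grip the collar with the fingertips 50 mm or more above the underside
- cup_b: second of the three look-alike cups, same shape, size and origin as cup_a. Below each cup's floor is a sealed chamber; in exactly one of the three (any of them, it changes) it holds a tungsten slug that cannot be seen: that cup weighs about 0.43 kg (0.38 to 0.50), the two light ones about 0.165 kg (0.15 to 0.18)
- cup_c: third of the three look-alike cups, same shape, size and origin as cup_a; it may be light or the heavy one
- base_cup: receiving cup, shaped and sized as cup_a, loose, 0.45 kg, mouth up on the conical stage. Rim 75 mm above its underside; mouth 60 mm wide inside, narrowing to 44 mm at its floor, 30 mm above its underside. Origin: centre of underside. A cup fully home in it stands on its floor, its underside 30 mm above this origin, 2 mm play all round, its collar above this cup's rim
- stage_top (a point): centre of the flat top of the conical steel stage (fixed to the bench, 156 mm across its foot, 45 mm high); a lip 4 mm high and 52 mm across inside keeps the receiving cup from sliding off
- gonio_head: bystander: small turned brass goniometer head, 32 mm across, 38 mm high; origin centre of underside
- driver: bystander: screwdriver 160 mm long lying on the bench; its own x runs from handle to tip
- spanner: bystander: steel spanner 140 mm long lying on the bench along its own x
- vial: bystander: amber glass jar 28 mm across, 50 mm high; origin centre of underside
- pin_box: bystander: flat grey plastic box 75 x 50 x 22 mm (its x, y, z); origin centre of underside
- dish: bystander: white shallow dish 80 mm across, 14 mm high; origin centre of underside

How it is judged (in metres and radians):
At the end, for the whole second after the job is handed in: Heavy cup (over 2.8 N) at rest in the stage cup: underside 26-34 mm above that cup's, axes within 5 mm. Stage cup within 12 mm of the stage centre; both light cups on the bench (within 6 mm); all four upright within 0.08 rad and at rest (((z of cup_a in the frame of base_cup between 0.026 and 0.034 m and horizontal distance between cup_a and base_cup below 0.005 m and angle between each of cup_a, cup_b, cup_c's own z axis and vertical below 0.08 rad and contact force between cup_a and base_cup above 2.8 N and linear speed of each of cup_a, cup_b, cup_c below 0.02 m/s and height (world z) of each of cup_b, cup_c below 0.006 m) or (z of cup_b in the frame of base_cup between 0.026 and 0.034 m and horizontal distance between cup_b and base_cup below 0.005 m and angle between each of cup_b, cup_a, cup_c's own z axis and vertical below 0.08 rad and contact force between cup_b and base_cup above 2.8 N and linear speed of each of cup_b, cup_a, cup_c below 0.02 m/s and height (world z) of each of cup_a, cup_c below 0.006 m) or (z of cup_c in the frame of base_cup between 0.026 and 0.034 m and horizontal distance between cup_c and base_cup below 0.005 m and angle between each of cup_c, cup_a, cup_b's own z axis and vertical below 0.08 rad and contact force between cup_c and base_cup above 2.8 N and linear speed of each of cup_c, cup_a, cup_b below 0.02 m/s and height (world z) of each of cup_a, cup_b below 0.006 m)) and horizontal distance between base_cup and stage_top below 0.012 m and angle between base_cup's own z axis and vertical below 0.08 rad and z of base_cup in the frame of stage_top below 0.003 m and linear speed of base_cup below 0.02 m/s); the robot touches nothing.
It fails at once if a cup is dropped into the stage cup instead of being lowered (faster than 0.35 m/s inside it) ((horizontal distance between cup_a and base_cup below 0.012 m and z of cup_a in the frame of base_cup below 0.07 m and linear speed of cup_a above 0.35 m/s) or (horizontal distance between cup_b and base_cup below 0.012 m and z of cup_b in the frame of base_cup below 0.07 m and linear speed of cup_b above 0.35 m/s) or (horizontal distance between cup_c and base_cup below 0.012 m and z of cup_c in the frame of base_cup below 0.07 m and linear speed of cup_c above 0.35 m/s)).
It fails at once if a cup is tipped over (more than 0.7 rad) (angle between any of cup_a, cup_b, cup_c, base_cup's own z axis and vertical above 0.7 rad).
It fails at once if one of the other things on the bench is shoved by more than 30 mm (distance of any of gonio_head, driver, spanner, vial, pin_box, dish from where it was at the start of the episode above 0.03 m).
It also fails if it takes over 54 s, if anything falls off the work surface, if the arm or the gripper's body presses on something with over 40 N, if the wrist force passes 120 N, or if a joint passes its speed limit or range.

## Working session

There is one attempt and no reset: what is moved stays moved. The work goes in short steps, Python scripts to look and compute and a tool call to move; the robot and the scene stay as the last step left them, time stands still between calls to the robot, and variables do not carry over. Pictures are saved under pics/ and viewed, about 8 in all and at most 12, crops included, and the job is handed in when it is done.

Besides the shell and the picture viewer there is one more tool, called after "Request:" as name(argument=value, ...) on one line, values as JSON. play_rows: Moves the arm, as the interface text tells. Its arguments: {"type":"object","properties":{"plan":{"type":"string"}},"required":["plan"]}

```bash
mkdir -p pics; ls
cat > h.py <<'E'
from workcell import *
import numpy as np, cv2
from scipy.spatial.transform import Rotation as R
def att(a):
    a=np.array(a,float)
    return a if a.shape==(3,3) else (R.from_rotvec(a) if a.size==3 else R.from_quat(a)).as_matrix()
def cloud(im):
    h,w=im["range_z"].shape
    K=np.array([[im["fx"],0,im["cx"]],[0,im["fy"],im["cy"]],[0,0,1.]])
    u,v=np.meshgrid(np.arange(w),np.arange(h))
    p=cv2.undistortPoints(np.stack([u,v],-1).reshape(-1,1,2).astype(np.float64),K,np.array(im["distortion"],float)).reshape(h,w,2)
    z=im["range_z"][...,None]
    P=np.concatenate([p*z,z],-1)@att(im["attitude"]).T+np.array(im["eye"])
    P[im["range_z"]==0]=np.nan
    return P
def save(im,n): cv2.imwrite("pics/"+n,im["pixels"][...,::-1])
E
python3 - <<'E'
from h import *
print(get_obs())
for n in("scene","side"):
    im=get_image(n); save(im,n+"0.png"); np.save(n+"0.npy",cloud(im)); print(n,im["eye"],im["attitude"],im["fx"],im["distortion"])
a,b=[cv2.imread(f"pics/{n}0.png") for n in("scene","side")]
E
```

```text
pics
{'t': 0.0, 'qpos': array([ 1.09199267e+00,  4.23847993e-01,  1.63068115e+00, -4.23512537e-06,
        1.08858029e+00, -1.89959804e-02]), 'qvel': array([ 0.00148279,  0.0002701 , -0.00139342, -0.00039894,  0.00038007,
        0.00115402]), 'joint_torque': array([-4.24364434e-04, -5.44648182e+01, -2.73649478e+01,  6.44203532e-02,
        2.29603588e-02, -1.47218580e-04]), 'ee_pos': array([277.0826962 , 559.61097313, 221.90070023]), 'orientation': array([-7.15830850e-01, -3.05857166e+00,  2.31032170e-03]), 'ft_force': array([ 0.19629946, -0.48933604, -0.66139726]), 'moment': array([ 0.0267636 , -0.00853876,  0.04729494]), 'width': 87.80524322324494}
scene [ 999.69465713 -693.04525243  888.60113485] [-2.28054998 -0.6851433   0.28942297] 450.2225807125976 [0.0013211 0.        0.        0.        0.       ]
side [445.7145069  575.58980872 640.4859921 ] [-0.2584084   2.80827616 -1.18367771] 391.7824785373824 [0.0259461 0.        0.        0.        0.       ]
```

View pics/scene0.png

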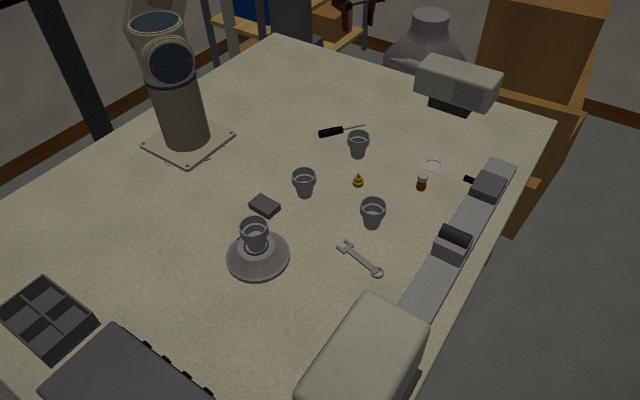

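View pics/side0.png

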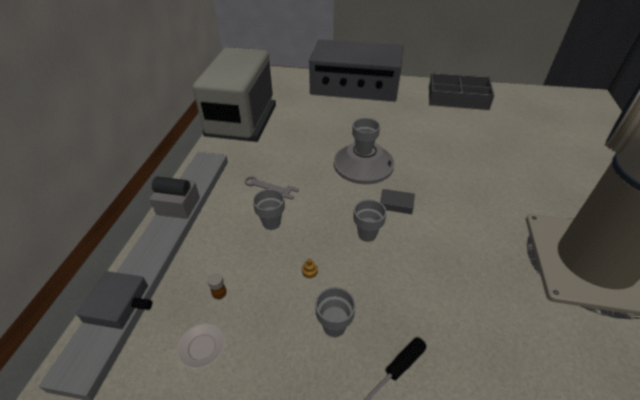

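The scene picture shows bench cups at about (358,144), (303,182) and (373,211), and the stage cup at (254,234). The side picture shows the same cups at (335,310), (369,220) and (270,208), and the stage cup at (366,135).

Run:
```python
from h import *
from scipy.optimize import least_squares
def fit(p):
    f=lambda c:np.hypot(p[:,0]-c[0],p[:,1]-c[1])-33
    m=p.mean(0)[:2]
    return least_squares(f,m,loss="soft_l1").x
for n,seeds in(("scene",[(358,144),(303,182),(373,211),(254,234)]),("side",[(335,310),(369,220),(270,208),(366,135)])):
    P=np.load(n+"0.npy")
    for u,v in seeds:
        q=P[v-32:v+33,u-25:u+26].reshape(-1,3); q=q[~np.isnan(q[:,0])]
        top=np.percentile(q[:,2],99.5); 
        r=q[(q[:,2]>top-7)&(q[:,2]<top+3)]
        print(n,(u,v),"top",top.round(1),len(r),"bbox ctr",((r.min(0)+r.max(0))/2).round(1),"size",np.ptp(r,axis=0).round(),"fit",fit(r).round(1))
    for nm,uv in (dict(driver=(330,132),tip=(363,126),gonio=(358,181),vial=(421,184),box=(264,206),dish=(432,166),sp1=(344,246),sp2=(377,271)) if n=="scene" else dict(driver=(406,358),gonio=(310,268),vial=(217,288),box=(398,201),dish=(202,346),sp=(271,186))).items():
        print(nm,P[uv[1],uv[0]].round())
o=get_obs();print(R.from_rotvec(o["orientation"]).as_matrix().round(3))
```

```text
scene (358, 144) top 74.9 112 bbox ctr [486.2 232.5  72.5] size [68. 71.  9.] fit [485.7 231.6]
scene (303, 182) top 74.8 121 bbox ctr [449.5   8.5  72.8] size [66. 68. 10.] fit [449.2   7.3]
scene (373, 211) top 75.1 144 bbox ctr [661.1  12.3  72.8] size [65. 71.  9.] fit [660.8  11.1]
scene (254, 234) top 119.9 172 bbox ctr [ 483.4 -232.6  117.3] size [66. 66.  9.] fit [ 483.4 -232.2]
driver [366. 262.  19.]
tip [424. 370.  -1.]
gonio [556. 116.  20.]
vial [712. 194.  27.]
box [ 398. -105.   21.]
dish [698. 307.   3.]
sp1 [638. -87.  -2.]
sp2 [ 747. -113.    6.]
side (335, 310) top 76.6 321 bbox ctr [485.5 234.   73.8] size [65. 65.  8.] fit [485.4 233.9]
side (369, 220) top 75.6 226 bbox ctr [448.8  10.1  73.1] size [64. 65.  9.] fit [449.1   9.7]
side (270, 208) top 75.9 207 bbox ctr [660.3  14.3  73. ] size [64. 65.  8.] fit [660.   13.9]
side (366, 135) top 120.0 174 bbox ctr [ 483.6 -228.8  117.4] size [65. 68.  9.] fit [ 483.9 -229.2]
driver [363. 278.  24.]
gonio [548. 135.  25.]
vial [702. 217.  37.]
box [389. -85.  22.]
dish [699. 310.   3.]
sp [ 692. -100.    6.]
[[-0.896  0.444 -0.001]
 [ 0.444  0.896 -0.001]
 [ 0.    -0.001 -1.   ]]
```

Request:
play_rows(plan="8.78 0 0 0 0 0 -8.8;8.78 0 0 0 0 0 -8.8;8.78 0 0 0 0 0 -8.8;8.78 -2.6 -4.08 0 0 0 0;8.78 -2.6 -4.08 0 0 0 0;8.78 -2.6 -4.08 0 0 0 0;8.78 -2.6 -4.08 0 0 0 0;8.78 -2.6 -4.08 0 0 0 0;8.78 -2.6 -4.08 0 0 0 0;8.78 -2.6 -4.08 0 0 0 0;8.78 -2.6 -4.08 0 0 0 0;8.78 0 0 0 0 0 0;8.78 0 0 0 0 0 0")

```text
t: 1.72
ee_pos: [485.2, 234.0, 222.4]
orientation: [0.0, -3.141, -0.0]
ft_force: [0.3, -0.9, 0.6]
width: 87.9
```

```bash
cat >> h.py <<'E'
from scipy.optimize import least_squares
def ring(P,c,z,rad=33,win=60):
    "circle centre of the points at height z +-5 near c"
    q=P.reshape(-1,3); q=q[~np.isnan(q[:,0])]
    q=q[(abs(q[:,2]-z)<4)&(np.hypot(q[:,0]-c[0],q[:,1]-c[1])<win)]
    s=least_squares(lambda k:np.clip(abs(np.hypot(q[:,0]-k[0],q[:,1]-k[1])-rad+1.5)-1.5,0,None),c,loss="soft_l1").x if len(q) else None
    return len(q),((q.min(0)+q.max(0))/2).round(1),np.ptp(q,axis=0).round(1),s.round(1)
def state():
    o=get_obs(); M=R.from_rotvec(o["orientation"]).as_matrix()
    print("t",round(o["t"],2),"tcp",o["ee_pos"].round(1),"x",M[:,0].round(3),"z",M[:,2].round(3),"F",o["ft_force"].round(2),"M",o["moment"].round(3),"w",o["width"].round(1))
    return o
E
python3 - <<'E'
from h import *
state(); im=get_image("wrist"); save(im,"w1.png"); P=cloud(im)
print(im["eye"],ring(P,(485.5,233),74))
E
```

```text
Traceback (most recent call last):
  File "h.py", line 26, in state
    print("t",round(o["t"],2),"tcp",o["ee_pos"].round(1),"x",M[:,0].round(3),"z",M[:,2].round(3),"F",o["ft_force"].round(2),"M",o["moment"].round(3),"w",o["width"].round(1))
                                                                                                                                                         ^^^^^^^^^^^^^^^^
AttributeError: 'float' object has no attribute 'round'
```

```bash
sed -i 's/o\["width"\].round(1)/round(o["width"],1)/' h.py
python3 - <<'E'
from h import *
state(); im=get_image("wrist"); save(im,"w1.png"); P=cloud(im)
print(im["eye"],ring(P,(485.5,233),74))
E
```

```text
t 1.73 tcp [485.2 234.  222.4] x [-1.    -0.     0.001] z [-0.001  0.    -1.   ] F [ 0.29 -0.88  0.58] M [ 0.047  0.012 -0.013] w 87.9
[406.009961   234.18139642 385.4726111 ] (758, array([485. , 231.8,  73.9]), array([65.2, 64.2,  7.6]), array([485. , 232.1]))
```

View pics/w1.png

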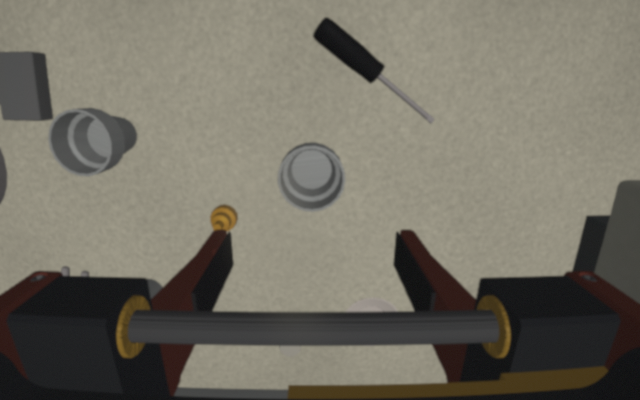

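The wrist picture shows the cup at (311,175) between the fingers' closing line, clear of the gonio head (223,217) and the driver; its centre is (485,232). I'll descend, grip and lift it to weigh it.

Request:
play_rows(plan="8.78 0 -0.2 4 0 0 0;8.78 0 0 4.5 0 0 0;8.78 0 0 4.5 0 0 0;8.78 0 0 2.5 0 0 0;8.78 0 0 1.4 0 0 0;8.78 0 0 0 0 0 0;6 0 0 0 0 0 0;6 0 0 0 0 0 0;6 0 0 0 0 0 0;6 0 0 0 0 0 0;6 0 0 0 0 0 0;6 0 0 0 0 0 0")

```text
t: 3.28
ee_pos: [486.2, 232.1, 54.6]
orientation: [-0.001, 3.14, 0.001]
ft_force: [-0.8, 1.3, 6.2]
width: 65.3
```

```bash
python3 -c "
from h import *
state()"
```

```text
t 3.27 tcp [486.2 232.1  54.6] x [-1.    -0.001 -0.001] z [ 0.001  0.001 -1.   ] F [-0.82  1.3   6.15] M [0.061 0.166 0.032] w 65.3
```

Request:
play_rows(plan="6 0 0 -0.5 0 0 0;6 0 0 -1 0 0 0;6 0 0 -1 0 0 0;6 0 0 -0.5 0 0 0;6 0 0 0 0 0 0;6 0 0 0 0 0 0;6 0 0 0 0 0 0;6 0 0 0 0 0 0")

```text
t: 4.28
ee_pos: [485.5, 231.8, 83.4]
orientation: [0.002, -3.141, 0.0]
ft_force: [-0.0, -0.1, -2.5]
width: 65.1
```

```bash
python3 -c "
from h import *
state();[get_image('side') for _ in range(2)];state();get_image('side');state();get_image('side');o=state();print(o['joint_torque'])"
```

```text
t 4.28 tcp [485.5 231.8  83.4] x [-1.    -0.001  0.   ] z [-0. -0. -1.] F [-0.02 -0.09 -2.47] M [0.045 0.016 0.009] w 65.1
t 4.38 tcp [485.5 231.8  83.5] x [-1.    -0.001  0.   ] z [-0. -0. -1.] F [ 0.31 -1.29 -1.03] M [ 0.017  0.015 -0.006] w 64.9
t 4.42 tcp [485.6 231.9  83.6] x [-1.    -0.001  0.   ] z [-0. -0. -1.] F [-0.73 -0.01 -1.4 ] M [ 0.036 -0.048  0.01 ] w 65.0
t 4.47 tcp [485.6 231.9  83.6] x [-1.    -0.001  0.   ] z [-0. -0. -1.] F [ 0.12  0.11 -1.61] M [0.027 0.004 0.027] w 65.5
[ 2.62165413e-04 -5.11083591e+01 -1.89063674e+01  1.16757955e-02
  7.74718635e-02 -2.53908065e-04]
```

Mean Fz is −1.6 N, so this cup is light. I'll set it back and go on to the cup at (449,9).

Request:
play_rows(plan="6 0 0 1.2 0 0 0;6 0 0 1.0 0 0 0;6 0 0 0.5 0 0 0;6 0 0 0.2 0 0 0;6 0 0 0 0 0 0;8.78 0 0 0 0 0 0;8.78 0 0 0 0 0 0;8.78 0 0 0 0 0 0;8.78 0 0 -3 0 0 0;8.78 0 0 -5 0 0 0;8.78 0 0 -6 0 0 0;8.78 0.72 -4.5 -2 0 0 0;8.78 0.72 -5.6 0 0 0 0;8.78 0.72 -5.6 0 0 0 0;8.78 0.72 -5.6 0 0 0 0;8.78 0.7 -1 0 0 0 0;8.78 0 0 0 0 0 0;8.78 0 0 0 0 0 0")

```text
t: 6.72
ee_pos: [450.5, 9.8, 214.8]
orientation: [-0.003, 3.141, 0.0]
ft_force: [0.1, -0.1, 0.1]
width: 88.1
```

Run:
```python
from h import *
state(); im=get_image("wrist"); save(im,"w2.png"); P=cloud(im)
print(ring(P,(449,8.7),74))
im=get_image("side"); P=cloud(im);save(im,"s2.png"); print(ring(P,(485.5,232),74))
```

```text
t 6.72 tcp [450.5   9.8 214.8] x [-1.    -0.002 -0.   ] z [ 0.  0. -1.] F [ 0.11 -0.15  0.07] M [ 0.092  0.048 -0.001] w 88.1
(777, array([448.5,   7.6,  74. ]), array([65.4, 64.2,  8. ]), array([448.5,   7.5]))
(312, array([484.7, 233.7,  73.9]), array([64.8, 64.9,  7.6]), array([484.8, 233.6]))
```

Request:
play_rows(plan="8.78 0.2 -0.2 4 0 0 0;8.78 0 0 4.5 0 0 0;8.78 0 0 4 0 0 0;8.78 0 0 2.4 0 0 0;8.78 0 0 1.1 0 0 0;8.78 0 0 0 0 0 0;6 0 0 0 0 0 0;6 0 0 0 0 0 0;6 0 0 0 0 0 0;6 0 0 0 0 0 0;6 0 0 0 0 0 0;6 0 0 -0.5 0 0 0;6 0 0 -1 0 0 0;6 0 0 -1 0 0 0;6 0 0 -0.5 0 0 0;6 0 0 0 0 0 0;6 0 0 0 0 0 0;6 0 0 0 0 0 0;6 0 0 0 0 0 0")

```text
t: 9.2
ee_pos: [447.9, 6.9, 84.4]
orientation: [0.002, -3.141, -0.0]
ft_force: [-0.9, 0.4, -3.8]
width: 65.9
```

```bash
python3 -c "
from h import *
state()
for _ in range(4): get_image('side');o=state()
im=get_image('side');print(ring(cloud(im),(448.5,8),104))"
```

```text
t 9.2 tcp [447.9   6.9  84.4] x [-1.    -0.001  0.001] z [-0.001  0.    -1.   ] F [-0.86  0.38 -3.79] M [0.042 0.007 0.022] w 65.9
t 9.25 tcp [447.9   6.9  84.5] x [-1.    -0.001  0.001] z [-0.001 -0.    -1.   ] F [ 0.62  0.05 -3.62] M [ 0.072 -0.075  0.003] w 66.3
t 9.3 tcp [447.9   6.9  84.5] x [-1.    -0.001  0.   ] z [-0.  0. -1.] F [ 0.69 -1.24 -4.38] M [ 0.005 -0.011  0.074] w 66.1
t 9.35 tcp [448.    6.8  84.6] x [-1.    -0.001  0.   ] z [-0.  0. -1.] F [-0.3   0.08 -3.5 ] M [ 0.077 -0.029 -0.028] w 65.6
t 9.4 tcp [448.    6.8  84.6] x [-1.    -0.001  0.   ] z [-0.  0. -1.] F [ 0.07  0.46 -4.4 ] M [0.07  0.051 0.039] w 66.2
(81, array([448.3,  36.1, 103.8]), array([57. , 31.3,  7.4]), array([450.1,  16.1]))
```

Mean Fz is −3.9 N, so this is the heavy cup. I'll raise it and stop short of the stage to look at the stage cup up close.

Request:
play_rows(plan="6 0 0 -3 0 0 0;6 0 0 -4 0 0 0;6 0 0 -4 0 0 0;6 0 0 -3 0 0 0;6 -0.6 -3 0 0 0 0;6 -0.6 -4 0 0 0 0;6 -0.6 -4 0 0 0 0;6 -0.6 -3 0 0 0 0;6 -0.6 -1.5 0 0 0 0;6 -0.5 0 0 0 0 0;6 0 0 0 0 0 0;6 0 0 0 0 0 0")

```text
t: 10.95
ee_pos: [483.0, -147.1, 224.6]
orientation: [0.004, -3.141, -0.001]
ft_force: [-0.3, 0.6, -4.5]
width: 65.8
```

Run:
```python
from h import *
state(); im=get_image("wrist"); save(im,"w3.png"); P=cloud(im); print(ring(P,(483,-231),119))
print("held, wrist", ring(P,(483,-148),225-53+75-3))
for n in("scene","side"):
    im=get_image(n); save(im,n+"3.png"); P=cloud(im); print(n,ring(P,(483,-231),119),ring(P,(483,-148),235))
```

```text
t 10.95 tcp [ 483.  -147.1  224.6] x [-1.    -0.002  0.001] z [-0.001  0.    -1.   ] F [-0.32  0.59 -4.49] M [-0.038  0.036 -0.   ] w 65.8
(1148, array([ 482.6, -232.1,  119. ]), array([65.3, 66.1,  8. ]), array([ 482.4, -231.9]))
held, wrist (3328, array([ 481.2, -147.4,  244. ]), array([63., 84.,  8.]), array([ 481.8, -147.3]))
scene (131, array([ 482.5, -232.2,  118. ]), array([65.8, 65.9,  6.1]), array([ 483.6, -232.1])) (137, array([ 485. , -147.2,  235. ]), array([62.3, 84. ,  7.9]), array([ 483.1, -149.4]))
side (89, array([ 483.7, -222.3,  118.3]), array([64.6, 54.5,  6.6]), array([ 483.9, -229.3])) (178, array([ 483.5, -138.7,  235. ]), array([65.2, 72.2,  7.9]), array([ 483.2, -141.1]))
```

View pics/w3.png

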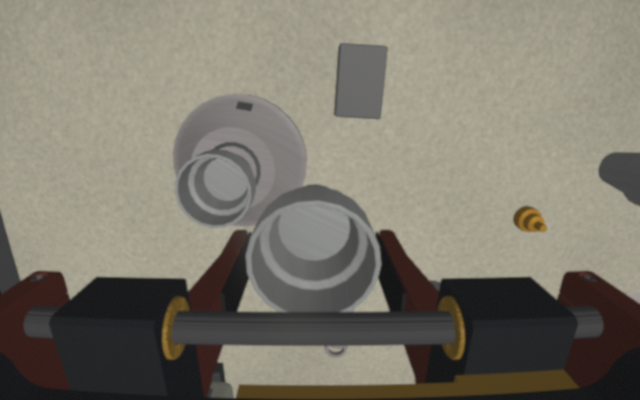

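The picture shows the held cup at (313,240), upright in the fingers, and the stage cup at (217,185), whose rim centre measures (482.5,−232). I'll move over it and lower the cup partway into the mouth.

Request:
play_rows(plan="6 0.05 -2 0 0 0 0;6 0 -3 0 0 0 0;6 0 -2.3 0 0 0 0;6 0 -1.2 0 0 0 0;6 0 0 0 0 0 0;6 0 0 0 0 0 0;6 0 0 1.2 0 0 0;6 0 0 1.2 0 0 0;6 0 0 0 0 0 0;6 0 0 0 0 0 0")

```text
t: 12.35
ee_pos: [482.9, -233.0, 200.5]
orientation: [0.002, -3.141, -0.0]
ft_force: [-0.4, 0.1, -4.4]
width: 65.8
```

Run:
```python
from h import *
state(); im=get_image("scene"); P=cloud(im)
cv2.imwrite("pics/c4.png",cv2.resize(im["pixels"][160:300,170:350,::-1],None,fx=4,fy=4,interpolation=cv2.INTER_CUBIC))
print(ring(P,(482.5,-232),118))
```

```text
t 12.35 tcp [ 482.9 -233.   200.5] x [-1.    -0.001  0.   ] z [-0.  0. -1.] F [-0.45  0.06 -4.36] M [0.004 0.034 0.025] w 65.8
(114, array([ 483.4, -231.5,  117.7]), array([66.7, 66.6,  7.2]), array([ 483.3, -231.8]))
```

View pics/c4.png

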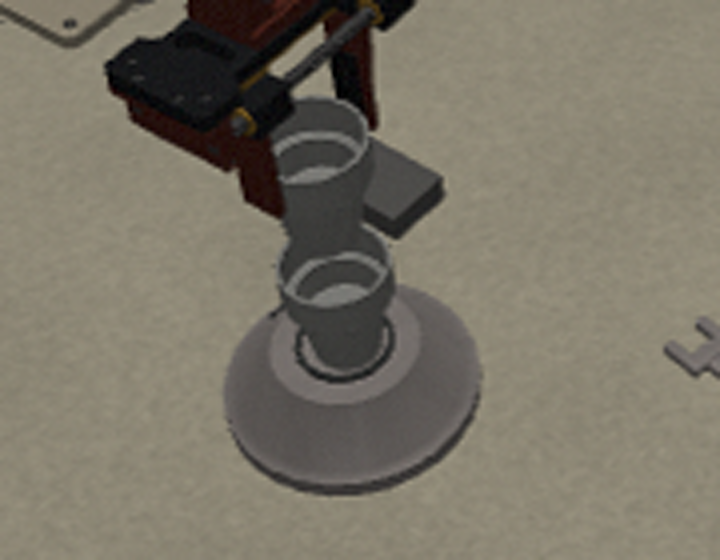

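The crop shows the held cup (322,140) upright above the stage cup (335,265). I'll correct 1 mm in y and lower it in slow steps.

Request:
play_rows(plan="6 0 0.1 1 0 0 0;6 0 0 1.2 0 0 0;6 0 0 1.2 0 0 0;6 0 0 1 0 0 0;6 0 0 0.8 0 0 0;6 0 0 0.5 0 0 0;6 0 0 0 0 0 0;6 0 0 0 0 0 0;6 0 0 0 0 0 0")

```text
t: 13.52
ee_pos: [483.0, -232.2, 144.1]
orientation: [-0.002, 3.141, -0.001]
ft_force: [-0.5, 0.4, -3.5]
width: 65.7
```

Request:
play_rows(plan="6 0 0 0.2 0 0 0;6 0 0 0.2 0 0 0;6 0 0 0.2 0 0 0;6 0 0 0 0 0 0;6 0 0 0 0 0 0")

```text
t: 14.15
ee_pos: [482.8, -232.1, 137.7]
orientation: [0.002, -3.142, 0.0]
ft_force: [0.8, -0.2, -4.1]
width: 65.8
```

Request:
play_rows(plan="6 0 0 0.2 0 0 0;6 0 0 0.2 0 0 0;6 0 0 0.2 0 0 0;6 0 0 0 0 0 0;6 0 0 0 0 0 0")

```text
t: 14.78
ee_pos: [482.8, -232.1, 131.7]
orientation: [-0.002, 3.142, -0.0]
ft_force: [0.9, -1.1, -4.7]
width: 65.9
```

Request:
play_rows(plan="6 0 0 0.1 0 0 0;6 0 0 0.1 0 0 0;6 0 0 0 0 0 0;6 0 0 0 0 0 0")

```text
t: 15.28
ee_pos: [483.3, -232.3, 130.7]
orientation: [-0.001, 3.14, -0.001]
ft_force: [-2.6, 0.8, 5.7]
width: 65.8
```

Request:
play_rows(plan="6 0.08 0 0 0 0 0;6 0 0 0.05 0 0 0;6 0 0 0 0 0 0;6 0 0 0 0 0 0")

```text
t: 15.78
ee_pos: [483.0, -232.4, 130.6]
orientation: [-0.001, 3.139, -0.001]
ft_force: [-1.5, 2.6, 9.2]
width: 66.2
```

Run:
```python
from h import *
state(); im=get_image("wrist"); save(im,"w5.png"); P=cloud(im); print(ring(P,(482.5,-232),148))
state(); im=get_image("scene"); P=cloud(im);print(ring(P,(482.5,-232),148),ring(P,(482.5,-232),118));state()
cv2.imwrite("pics/c5.png",cv2.resize(im["pixels"][160:300,170:350,::-1],None,fx=4,fy=4,interpolation=cv2.INTER_CUBIC))
```

```text
t 15.78 tcp [ 483.  -232.4  130.6] x [-1.    -0.001 -0.002] z [ 0.002 -0.001 -1.   ] F [-1.48  2.63  9.22] M [0.445 0.25  0.016] w 66.2
(3644, array([ 481.4, -232.5,  148. ]), array([63.9, 83.9,  8. ]), array([ 481.7, -232.5]))
t 15.82 tcp [ 483.  -232.4  130.6] x [-1.    -0.001 -0.002] z [ 0.002 -0.001 -1.   ] F [-1.41  3.05  9.66] M [0.422 0.264 0.015] w 65.8
(146, array([ 486.8, -231.9,  148. ]), array([58.1, 85. ,  7.9]), array([ 483.6, -232.8])) (132, array([ 486.9, -235. ,  118. ]), array([59.9, 61.2,  7.8]), array([ 484.7, -236.2]))
t 15.88 tcp [ 483.  -232.4  130.6] x [-1.    -0.001 -0.002] z [ 0.002 -0.001 -1.   ] F [-1.14  1.89  9.89] M [ 0.361  0.245 -0.021] w 65.6
```

View pics/c5.png

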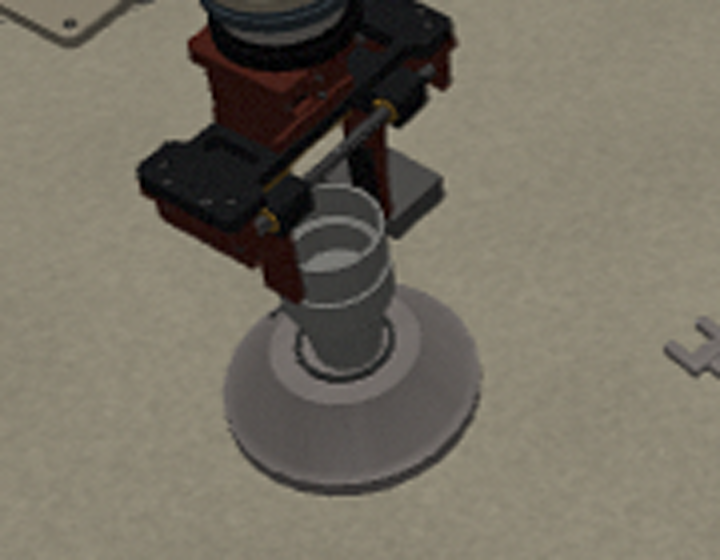

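The crop shows the cup nested: its collar (340,275) sits just above the stage cup's rim (345,300), all upright. Next is a check of its rim and floor heights, which should be 150 and 105 when home.

Run:
```python
from h import *
im=get_image("wrist"); P=cloud(im).reshape(-1,3); P=P[~np.isnan(P[:,0])]
r=np.hypot(P[:,0]-482.3,P[:,1]+232.3)
print("rim",np.percentile(P[(r>29)&(r<34)&(P[:,2]<160)][:,2],[50,80,95]).round(1),"floor",np.percentile(P[(r<15)&(P[:,2]<125)][:,2],[5,50,95]).round(1))
```

```text
rim [139.9 150.4 151.8] floor [105.1 106.1 107. ]
```

Floor reads 106 and rim about 150.4, so the cup is home within calibration. Releasing and retreating straight up.

Request:
play_rows(plan="7 0 0 0 0 0 0;8.78 0 0 0 0 0 0;8.78 0 0 0 0 0 0;8.78 0 0 0 0 0 0;8.78 0 0 -1 0 0 0;8.78 0 0 -2 0 0 0;8.78 0 0 -4 0 0 0;8.78 0 0 -5 0 0 0;8.78 0 0 0 0 0 0;8.78 0 0 0 0 0 0")

```text
t: 17.18
ee_pos: [481.7, -232.0, 249.3]
orientation: [-0.002, 3.141, -0.0]
ft_force: [-1.0, 0.5, -0.3]
width: 88.0
```

Run:
```python
from h import *
state()
im=get_image("wrist"); save(im,"w6.png"); P=cloud(im); print("top rim",ring(P,(482.5,-232),149))
Q=P.reshape(-1,3);Q=Q[~np.isnan(Q[:,0])];r=np.hypot(Q[:,0]-482.5,Q[:,1]+232.3)
print("rim",np.percentile(Q[(r>29)&(r<34)&(Q[:,2]<160)][:,2],[80,95]).round(1),"floor",np.percentile(Q[(r<13)&(Q[:,2]<125)][:,2],[5,50,95]).round(1))
F=Q[(r<13)&(abs(Q[:,2]-105)<6)]; print("floor tilt",np.linalg.lstsq(np.c_[F[:,:2]-F[:,:2].mean(0),np.ones(len(F))],F[:,2],rcond=None)[0].round(3))
im=get_image("scene"); save(im,"scene6.png"); P=cloud(im)
print("scene top",ring(P,(482.5,-232),148),"light",ring(P,(485,232),74),ring(P,(660.5,12),74))
for n,uv in dict(driver=(330,132),gonio=(358,181),vial=(421,184),box=(264,206),dish=(432,166),sp2=(377,271)).items(): print(n,P[uv[1],uv[0]].round())
cv2.imwrite("pics/c6.png",cv2.resize(im["pixels"][110:300,180:450,::-1],None,fx=2.9,fy=2.9,interpolation=cv2.INTER_CUBIC))
```

```text
t 17.18 tcp [ 481.7 -232.   249.3] x [-1.    -0.001 -0.   ] z [ 0. -0. -1.] F [-0.97  0.54 -0.34] M [ 0.059  0.006 -0.012] w 88.0
top rim (1068, array([ 482.2, -231.9,  149. ]), array([65.5, 63.9,  7.9]), array([ 482.1, -231.8]))
rim [150.8 151.7] floor [105.  106.1 107.3]
floor tilt [7.00000e-03 0.00000e+00 1.06169e+02]
scene top (162, array([ 483.3, -231.5,  148. ]), array([65. , 66. ,  7.9]), array([ 482.9, -231.5])) light (93, array([485.4, 232.7,  73.4]), array([66. , 66.1,  6.8]), array([485.3, 231.2])) (113, array([660.4,  11.7,  73.8]), array([65. , 66.6,  7.1]), array([660.7,  11.3]))
driver [368. 258.  22.]
gonio [556. 117.  18.]
vial [711. 195.  26.]
box [ 399. -106.   23.]
dish [699. 303.   6.]
sp2 [ 746. -112.    5.]
```

View pics/c6.png

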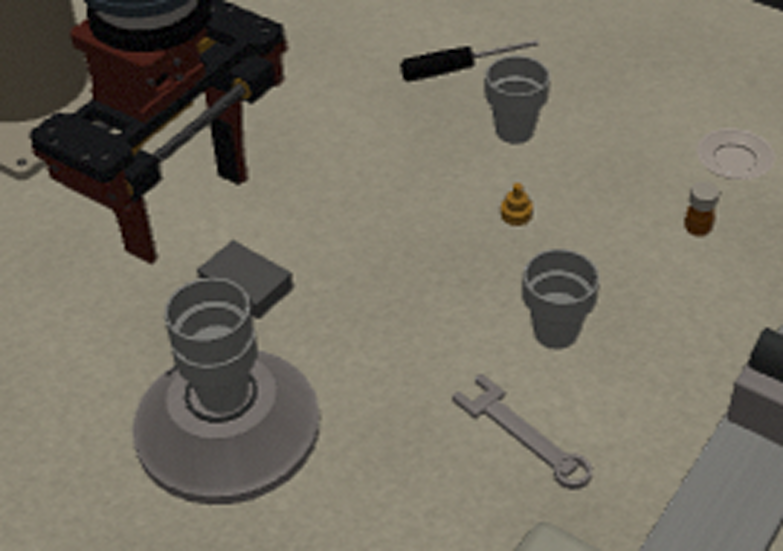

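The nested pair stands upright on the stage at (212,345), both light cups stand at (517,100) and (560,300), and the bystanders have not moved. Handing in.

```bash
python3 -c "
from h import *
print(close_job())"
```

```text
the job is handed in; nothing more can be done
None
```

I found the heavy cup by weight, lowered it into the stage cup and handed the job in at about 17 s of robot time; the job reports no verdict.

- **Weighing:** the cup at (485, 232) mm read about 1.6 N, so it is light, and I set it back in place. The cup at (449, 8) mm read about 3.9 N, so it is the heavy one. I did not weigh the third, at (660, 12) mm, since exactly one cup is heavy.
- **Nesting:** contact came with the TCP about 1 to 1.5 mm higher than I had predicted, with side forces of up to about 3 N. I pressed to about 9.5 N before releasing.
- **Nested cup:** after release its floor read 106 mm, against 105 mm expected when fully home, which is within the 2 mm calibration. Its rim read about 151 mm against 150, and its floor tilt was about 0.007 rad.
- **Position:** the nested cup's rim centre is about (482.5, −232) mm, within about 1 mm of the stage cup's centre before nesting. I did not measure the stage centre itself; the pictures show the cup standing inside the stage's lip.
- **The rest of the bench:** both light cups stand upright where they were, and the bystanders read within about 5 mm of their first positions. The gripper is open and clear of everything.

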